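# Nest the sampling dippers and shut their tray

### The arm

A 6-joint arm with a two-finger parallel gripper is mounted at the origin on the work surface. World frame = base frame: x ahead of the robot, y to its left, z up, the work surface at z = 0. Lengths are in m, angles in degrees, forces in N, time in s.
With the tool pointing down it reaches from about 0.25 to 0.725 m from the base axis. Payload 9.7 kg.
Tool frame: the origin (TCP) lies between the finger pads; the fingertips stand 19 mm ahead of it and the grasp point (between the pads) is the TCP; z points along the fingers, y is the line along which they close (so a half turn about z gives the same grasp; the last joint's range is limited). The gripper opens to 85 mm and grips with 20 to 120 N. Pads are 22 mm wide; open, the fingers measure 114 mm over their backs; the gripper's body (76 mm by 85 mm) begins 54 mm behind the grasp point. The pads swing forward as they close: fully open they stand 13 mm farther back than shut.
Start: joints at [66.463, 4.979, 10.078, 95.1, 0, 90], TCP at [0.22, 0.504, 0.25] pointing down, gripper open.
Joint ranges: [-179.16, 179.16], [-48.56, 103.87], [-65.8, 70.77], [-126.05, 130.52], [-82.76, 87.17], [-180, 180]. Speed limits (degrees/s): [127.2, 127.2, 147.25, 180, 180, 180].

### API

Orientations are given as [roll, pitch, yaw] about the fixed x, y, z axes, in that order (R = Rz(yaw) Ry(pitch) Rx(roll)).
In Python, from workcell import bot gives the robot as it stands. The module is installed in compiled form; this text tells all that it offers.
- The arm moves only by the shell command python3 -m crank 'ROWS' [OPENING] [FORCE]. ROWS is JSON, a list that holds one entry, the list of rows, each a list of 6 numbers: the shift along the world's x, y, z as a fraction of full scale, then the turn, a rotation vector about the world's x, y, z as a fraction of full scale. In form: [[[x, y, z, wx, wy, wz], ...]]. A call has 1 to 20 rows; each row shifts and turns the commanded pose from where the row before left it; what a row does not reach is not made up. Full scale, the value 1, is 20 mm for a shift and 0.12 rad for a turn. A row lasts 1/12 s, in which the tool goes at most 41.7 mm and 7.16 degrees, less where a joint would pass 70% of its speed; a pose out of reach is approached as far as the arm can. A call with a number of a shift or a turn outside -1 to 1 is refused whole. A call with a gripper value outside its range is refused whole. OPENING is the opening, from 0 (shut) to 1 (fully open), set as the call begins (- or left out, the last holds). The fingers move at their own pace and stop on an object; FORCE is the grip in N (left out, the last holds). Time passes only in rows, so rows that do not move let the fingers close. It gives the time, the measured TCP pose, the force, the opening and the grip force at its end, in the units of the state.
- bot.get_obs(): the state, without advancing time (a new reading comes with each control period).
- bot.camera(name): name is "scene" or "top" or "wrist"; returns the picture (480x640x3 uint8, red, green, blue); there is no depth.
- bot.camera_model(name): a dict with "vertical_fov" (degrees; the focal length in pixels is half the picture's height over the tangent of half this angle, whatever the lens; pixels are square), "cx", "cy" (the principal point, pixels), "k1" (the pictures are not rectified: a ray, as slopes to the right and down, at radius r is drawn at 1 + k1 r^2 times it, then the intrinsics apply), "R" (3x3) and "t" (3): a world point X has camera coordinates R X + t. Camera axes: x right, y down, z forward; pixel columns grow to the right and rows downward; lengths in m; the calibration is good to about 2 mm. A picture is of the moment at which its call begins: read the wrist's pose just before it. camera_model takes no time and is no camera call; for the wrist camera it gives the pose at the moment of the call.
- bot.job_done(): hands the job in; it is judged then, once.
The state is a dict: "time": time; "q": joint angles; "qd": joint speeds; "joint_efforts": joint torques, N m; "ee_pos": TCP position; "tcp_rot": TCP orientation; "wrist_force": force on the tool from outside, world axes, zero at the start; "torque": the same for the moment, N m; "opening": finger opening in m; "grasp_force": force on a finger pad.
Only numpy, scipy, OpenCV 4.12 (cv2) and the standard library are available. Lean on these libraries where they do the work, as an engineer would, in place of code of your own. Each camera call takes 0.05 s, during which the arm holds its last target. There are 200 camera calls.

### The job

Put the set of sampling dippers away: nest the blue dipper inside the white one standing in the open tray and the orange one inside the blue, each upright and sitting on the floor of the next. Then push the tray gently, without slamming it, fully home under the riser with the nested set in it, and leave the other things on the bench where they are.

Things in the scene. Friction and masses are not known exactly. Their poses are not given: they have to be found in the camera images.
- large: White plastic round cup, 100 mm outer diameter, 60 mm tall, wall 3, floor 4, with one upright strap handle at its own +x side, its top 105 mm above the underside (45 above the rim), 20 mm wide (along y), 6 thick (along x), outer face flush with the cup's outside. Origin: centre of the underside; z up the cup's axis. About 160 g. Stands loose in the open tray.
- medium: Blue plastic round cup, 74 mm outer diameter, 54 mm tall, wall 3, floor 4, with one upright strap handle at its own +x side, its top 99 mm above the underside (45 above the rim), 20 mm wide (along y), 6 thick (along x), outer face flush with the cup's outside. Origin: centre of the underside; z up the cup's axis. About 110 g, varies. Stands loose on the bench, left or right of the tray.
- small: Orange plastic round cup, 50 mm outer diameter, 48 mm tall, wall 3, floor 4, with one upright strap handle at its own +x side, its top 93 mm above the underside (45 above the rim), 20 mm wide (along y), 6 thick (along x), outer face flush with the cup's outside. Origin: centre of the underside; z up the cup's axis. About 80 g, varies. Stands loose on the bench on the other side.
- riser_front (a point): Middle of the lower front edge of the top slab of the white fixed bench riser, 130 mm above the bench; +x points straight back into the riser. The riser is 280 mm deep, 260 wide; slab from 130 to 155 mm above the bench, a grey box on it. The tray slides along x under the slab; shut, its front panel is flush with this edge, so an upright gripper hits the slab before the tray is home.
- tray (a joint): How far the tray is open, in m: 0 = fully home against its stop, about 0.21 to 0.24 at the start. Friction about 2 N plus light damping; it stays where it is left, no latch; things in it ride along if it is moved smoothly.
- tray_front (a point): Centre of the outer (robot-side) face of the tray's light wood front panel, 37 mm above the bench; panel 220 mm wide, 4 to 70 mm above the bench, 12 thick, with a flat black mark. Moves with the tray; axes as the riser's (shuts along +x).
- tray_floor (a point): Point on the tray's floor (upper side, 12 mm above the bench), mid-width, 20 mm behind the outer face of the front panel. Tray 250 mm long (x), 200 wide (y); aluminium side and back walls reach 55 mm above the bench. Moves with the tray; axes as the riser's.
- wash_bottle: White wash bottle with a red spout, 66 mm diameter, 200 mm tall, origin under its centre. Bystander.
- cork_ring: Cork flask ring, 90 mm outer diameter, 28 mm tall, origin under its centre. Bystander.
- dish: Low glass dish, 90 mm diameter, 22 mm tall, origin under its centre. Bystander.
- spatula: Spatula lying on the bench, 190 mm long, along its x. Bystander.
Mind the look-alikes: they are no part of the job. What is meant by the medium is not pink or turquoise, and is the larger of those in its own colour.

How it is judged:
By the outcome, as a careful person would: the job done as asked, in the order asked, and still so for the second after the job is handed in, with the robot touching nothing.
It also fails if it takes over 72 s, if anything falls off the work surface, if the arm or the gripper's body presses on something with over 40 N, if the wrist force passes 120 N, or if a joint passes its speed limit or range.

## Working session

There is one attempt and no reset: what is moved stays moved. The work goes in short steps, Python scripts to look and compute and a shell command to move; the robot and the scene stay as the last step left them, time stands still between calls to the robot, and variables do not carry over. Pictures are saved under pics/ and viewed, at most 10 in all, crops included, and the job is handed in when it is done.

```bash
mkdir -p pics
cat > h.py <<'E'
import numpy as np,cv2
from workcell import bot
def cam(n):
    m=bot.camera_model(n); im=bot.camera(n); return im,m
def ray(m,u,v):
    f=240/np.tan(np.radians(m["vertical_fov"])/2)
    K=np.array([[f,0,m["cx"]],[0,f,m["cy"]],[0,0,1.]])
    p=cv2.undistortPoints(np.array([[[u,v]]],float),K,np.array([m["k1"],0,0,0.]))[0,0]
    R=np.array(m["R"]);t=np.array(m["t"])
    return -R.T@t, R.T@np.array([p[0],p[1],1])
def onz(m,u,v,z):
    o,d=ray(m,u,v); return o+d*(z-o[2])/d[2]
def proj(m,X):
    f=240/np.tan(np.radians(m["vertical_fov"])/2)
    c=np.array(m["R"])@np.array(X)+np.array(m["t"]); s=c[:2]/c[2]; s=s*(1+m["k1"]*(s@s))
    return f*s+[m["cx"],m["cy"]]
def save(n,im): cv2.imwrite(f"pics/{n}.png",im[:,:,::-1])
E
python3 - <<'E'
from h import *
for n in("top","scene"):
    im,m=cam(n); save(n+"0",im); np.save(n+"0.npy",im)
    print(n,m)
print(bot.get_obs())
E
```

```text
top {'vertical_fov': 45.14097208139513, 'cx': 328.70521390395686, 'cy': 235.7735697241585, 'k1': 0.010456141570355843, 'R': array([[ 0.01556855, -0.99986902,  0.00442322],
       [-0.98181545, -0.01612421, -0.1891519 ],
       [ 0.18919844, -0.00139796, -0.98193788]]), 't': array([0.06081206, 0.54514773, 1.2746404 ])}
scene {'vertical_fov': 54.10139901251758, 'cx': 324.646134950551, 'cy': 237.37750292801033, 'k1': -0.00486019053720496, 'R': array([[-0.26052786,  0.96545829,  0.00393955],
       [ 0.75819203,  0.2071201 , -0.61826055],
       [-0.59772073, -0.15808716, -0.78596334]]), 't': array([ 0.06328053, -0.38196236,  1.69222375])}
{'time': 0.1, 'q': array([ 6.64637573e+01,  5.00596081e+00,  1.00389416e+01,  9.50988169e+01,
       -4.40935192e-04,  8.99976140e+01]), 'qd': array([ 0.02069296, -0.09891563,  0.00634407,  0.05078343, -0.00386131,
       -0.08978742]), 'joint_efforts': array([ 7.56826539e-04, -5.21564376e+01,  4.65651798e+01,  1.60809082e-02,
        6.71413636e-05, -1.31904523e-05]), 'ee_pos': array([0.21956054, 0.50407735, 0.24967255]), 'tcp_rot': array([-1.79934164e+02,  4.38193262e-04,  1.56466144e+02]), 'wrist_force': array([0.78429596, 0.36920449, 0.02246648]), 'torque': array([ 0.02184502, -0.01552671, -0.02968245]), 'grasp_force': 0.0, 'opening': 0.08503054393725572}
```

View pics/top0.png

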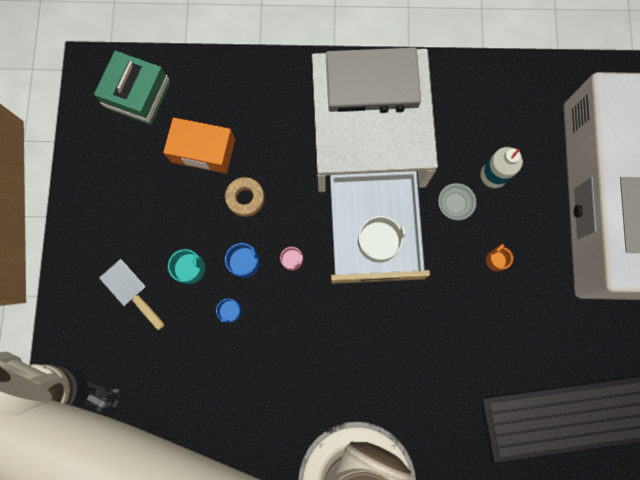

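View pics/scene0.png

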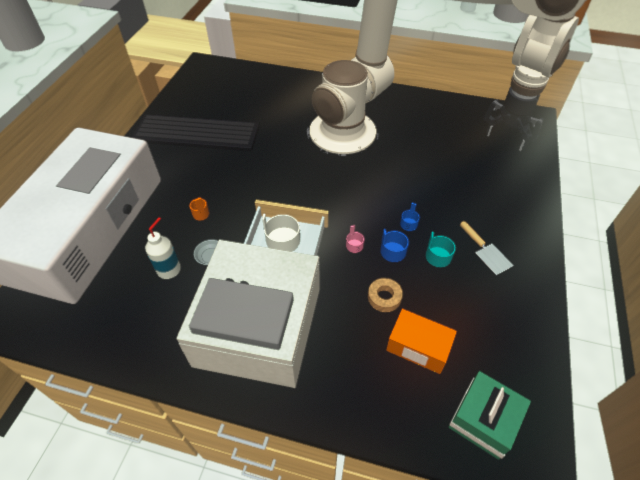

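Candidates in the top view: blue (241,260) and (228,310), turquoise (186,267), pink (291,259), orange cup (500,259), orange box (200,145). I choose the larger blue (241,260) and the orange cup (500,259). The white one is at (381,239). Next I check these in one close crop.

Run:
```python
from h import *
T=np.load("top0.npy");S=np.load("scene0.npy")
def crop(im,u,v,r,n=260): return cv2.resize(im[v-r:v+r,u-r:u+r],(n,n),interpolation=cv2.INTER_CUBIC)
a=np.hstack([crop(T,241,260,26),crop(T,381,239,33),crop(T,500,259,26)])
b=np.hstack([crop(S,396,244,26),crop(S,282,230,33),crop(S,200,208,26)])
save("crop0",np.vstack([a,b]))
mt=bot.camera_model("top");ms=bot.camera_model("scene")
for nm,c,ht,hs in(("med",(241,260),.054,(100,118)),("small",(500,259),.048,(5,20))):
  for n,im,m,(u,v) in(("top",T,mt,c),("scene",S,ms,(396,244) if nm=="med" else (200,208))):
    h=cv2.cvtColor(im,cv2.COLOR_RGB2HSV)
    k=cv2.inRange(h,(hs[0],120,60),(hs[1],255,255))
    nl,l,st,ce=cv2.connectedComponentsWithStats(k)
    i=l[v-8:v+8,u-8:u+8].max() if l[v,u]==0 else l[v,u]
    print(nm,n,st[i],ce[i],onz(m,*ce[i],0.03))
for p in((331,277),(429,273),(331,281),(429,278),(318,190),(436,186)): print(p,onz(mt,*p,.07),onz(mt,*p,.13))
```

```text
med top [224 242  36  36 994] [241.66096579 259.77967807] [0.48841743 0.27011975 0.03      ]
med scene [380 228  30  34 775] [393.84903226 245.15741935] [0.48399233 0.26884129 0.03      ]
small top [486 244  28  28 560] [499.52321429 258.29821429] [ 0.50162913 -0.32750707  0.03      ]
small scene [189 197  20  24 377] [198.84350133 208.4668435 ] [ 0.50154715 -0.32418455  0.03      ]
(331, 277) [0.44689113 0.0629593  0.07      ] [0.43970852 0.06335246 0.13      ]
(429, 273) [ 0.45944551 -0.15626853  0.07      ] [ 0.45167646 -0.14563478  0.13      ]
(331, 281) [0.43792551 0.0628265  0.07      ] [0.4311617  0.06322586 0.13      ]
(429, 278) [ 0.44820144 -0.15607133  0.07      ] [ 0.44095763 -0.14544679  0.13      ]
(318, 190) [0.64742588 0.09583846 0.07      ] [0.63087588 0.09469577 0.13      ]
(436, 186) [ 0.66148348 -0.17588207  0.07      ] [ 0.64427682 -0.16433212  0.13      ]
```

View pics/crop0.png

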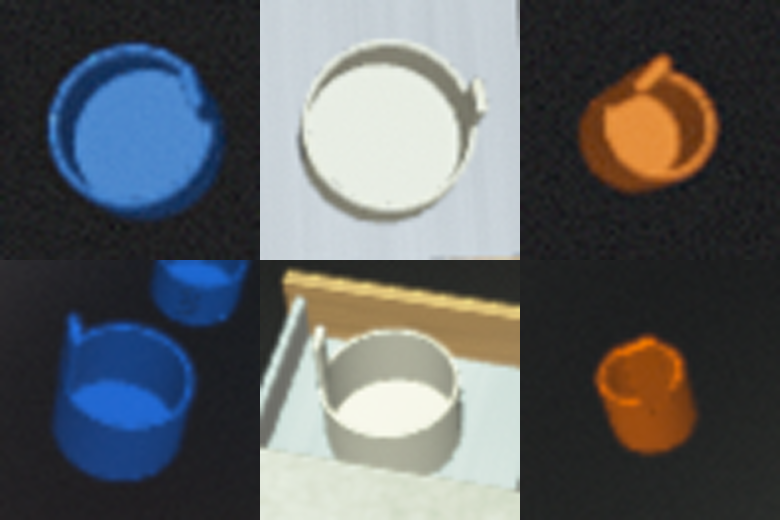

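The crop shows the chosen blue cup with its handle at right/up (about px 252,248), the orange cup with its handle at the top (501,247), and the white cup with its handle at the right (403,233). All three match the description. I move over the blue one and look from the wrist.

```bash
python3 -m crank '[[[1,-0.9,0,0,0,0],[1,-0.9,0,0,0,0],[1,-0.9,0,0,0,0],[1,-0.9,0,0,0,0],[1,-0.9,0,0,0,0],[1,-0.9,0,0,0,0],[1,-0.9,0,0,0,0],[1,-0.9,0,0,0,0],[1,-0.9,0,0,0,0],[1,-0.9,0,0,0,0],[1,-0.9,0,0,0,0],[1,-0.9,0,0,0,0],[0,0,0,0,0,0],[0,0,0,0,0,0]]]' 0.4 60
python3 - <<'E'
from h import *
im,m=cam("wrist"); save("w1",im); np.save("w1.npy",im)
R=np.array(m["R"]);print(-R.T@np.array(m["t"]),R[2],m["vertical_fov"])
for p in((.4884,.27,.0),(.46,.24,.099)):print(proj(m,p))
E
```

```text
time: 1.27
ee_pos: [0.4603, 0.2873, 0.2497]
tcp_rot: [-180.0, -0.0, 156.3]
wrist_force: [-0.2, 0.2, 0.0]
opening: 0.0344
grasp_force: 0.0
[0.39803739 0.31478324 0.37359102] [ 0.24367401 -0.1077522  -0.96385291] 58.51034363861323
[320.70510166 237.04264597]
[261.15956904 255.27522791]
```

View pics/w1.png

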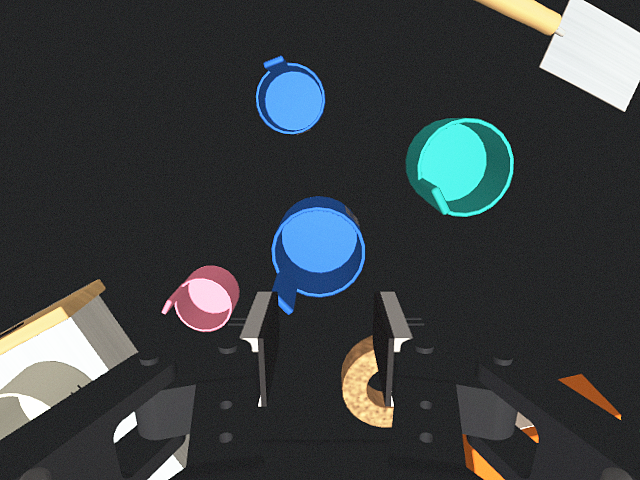

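The wrist view shows the blue cup's rim centred at about (319,252) and its handle top at about (285,303). The smaller blue, pink and turquoise cups are well clear.

Run:
```python
from h import *
m=bot.camera_model("wrist");mt=bot.camera_model("top")
im=np.load("w1.npy")
save("c1",cv2.resize(im[190:330,250:390],(560,560),interpolation=cv2.INTER_CUBIC))
for p in((272,252),(365,252),(319,207),(319,296)): print(onz(m,*p,.054))
c=onz(m,319,252,.054);h=onz(m,285,305,.096);print(c,h,h-c,np.degrees(np.arctan2(*(h-c)[1::-1])))
# top camera
c=onz(mt,240.8,259,.054);h=onz(mt,251.8,248,.099);print("top med",c,h,np.degrees(np.arctan2(*(h-c)[1::-1])))
c=onz(mt,502.4,258.2,.048);h=onz(mt,501,246.5,.093);print("top small",c,h,np.degrees(np.arctan2(*(h-c)[1::-1])))
# white crop: rim centre (389-260,128), handle top (480-260,98)
s=66/260; c=onz(mt,348+129*s,206+126*s,.072);h=onz(mt,348+220*s,206+93*s,.117);print("top large",c,h,np.degrees(np.arctan2(*(h-c)[1::-1])))
```

```text
[0.47066122 0.2373999  0.054     ]
[0.49972241 0.30401219 0.054     ]
[0.45268752 0.28550497 0.054     ]
[0.51923518 0.25611608 0.054     ]
[0.48534634 0.27108779 0.054     ] [0.49995006 0.23915705 0.096     ] [ 0.01460372 -0.03193075  0.042     ] -65.42272394808343
top med [0.48663727 0.26855284 0.054     ] [0.50481189 0.23860895 0.099     ] -58.74409982614134
top small [ 0.49913131 -0.32867347  0.048     ] [ 0.51823539 -0.31288029  0.093     ] 39.580263181321115
top large [ 0.53707288 -0.04817949  0.072     ] [ 0.54799753 -0.09455801  0.117     ] -76.7453725010307
```

View pics/c1.png

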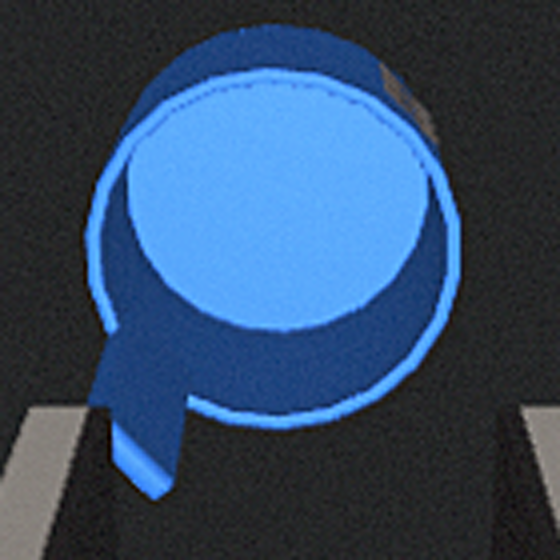

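Close crop: the strap's top face runs from (278,296) to (293,312) px, centred at about (284.5,306.5), and the rim centre is (318.5,252).

Run:
```python
from h import *
m=bot.camera_model("wrist")
c=onz(m,318.5,252,.054)
P=[onz(m,250+a/4,190+b/4,.099) for a,b in((112,422),(172,488),(112,455),(155,500))]
for p in P: print(p)
h=np.mean(P,0);print(c,h,np.linalg.norm((h-c)[:2]),np.degrees(np.arctan2(*(h-c)[1::-1])))
t=P[1]-P[0];print("normal",np.degrees(np.arctan2(-t[0],t[1])),np.linalg.norm(t))
```

```text
[0.49044009 0.23856696 0.099     ]
[0.50590145 0.24285782 0.099     ]
[0.49604623 0.23589978 0.099     ]
[0.50680598 0.23914655 0.099     ]
[0.48519027 0.27073006 0.054     ] [0.49979844 0.23911778 0.099     ] 0.03482434820045953 -65.19814979217333
normal -74.48951504151312 0.01604572671167609
```

```bash
python3 -c "
from h import *
print(bot.get_obs()['q'])"
```

```text
[3.20554893e+01 3.97161483e+00 8.95926045e+00 9.50428040e+01
 1.37017850e-02 5.56628792e+01]
```

```bash
python3 -m crank '[[[0.25,-0.3,-0.5,0,0,0.89],[0.25,-0.3,-0.5,0,0,0.89],[0.25,-0.3,-0.5,0,0,0.89],[0.25,-0.3,-0.5,0,0,0.89],[0.25,-0.3,-0.5,0,0,0.89],[0.25,-0.3,-0.5,0,0,0.89],[0.25,-0.3,-0.5,0,0,0.89],[0.25,-0.3,-0.5,0,0,0.89],[0,0,0,0,0,0],[0,0,-0.8,0,0,0],[0,0,-0.8,0,0,0],[0,0,-0.8,0,0,0],[0,0,-0.8,0,0,0],[0,0,-0.8,0,0,0],[0,0,-0.5,0,0,0],[0,0,0,0,0,0],[0,0,0,0,0,0]]]'
python3 - <<'E'
from h import *
im,m=cam("wrist"); save("w2",im)
E
```

```text
time: 2.73
ee_pos: [0.4992, 0.2407, 0.0806]
tcp_rot: [180.0, -0.0, -154.6]
wrist_force: [0.2, -0.8, 0.6]
opening: 0.0339
grasp_force: 0.0
```

View pics/w2.png

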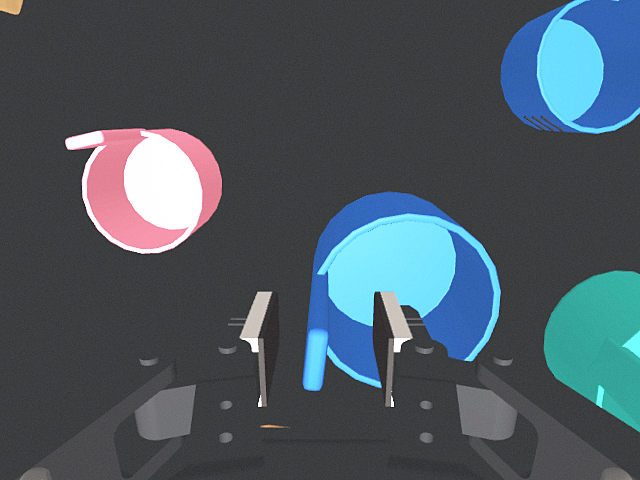

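The strap stands between the pads, its top at about (315,361). I check how well it is centred.

Run:
```python
from h import *
m=bot.camera_model("wrist");p=np.array(bot.get_obs()["ee_pos"])
h=onz(m,315,361,.099);d=h-p
y=np.radians(-154.6);tx=np.array([np.cos(y),np.sin(y)]);ty=np.array([np.sin(y),-np.cos(y)])
print(h,d,"toolx",d[:2]@tx,"tooly",d[:2]@ty)
a=onz(m,316,333,.099);b=onz(m,314,389,.099);t=a-b;print(np.linalg.norm(t),np.degrees(np.arctan2(t[1],t[0])))
```

```text
[0.49798326 0.2371447  0.099     ] [-0.00171796 -0.00364586  0.01770108] toolx 0.003115726982624194 tooly -0.002556542492609742
0.018069536082219985 -156.83995194486832
```

```bash
python3 -m crank '[[[-0.09,-0.18,0,0,0,-0.3],[0,0,0,0,0,0]]]'; python3 -m crank '[[[0,0,0,0,0,0],[0,0,0,0,0,0],[0,0,0,0,0,0],[0,0,0,0,0,0],[0,0,0,0,0,0],[0,0,0,0,0,0],[0,0,0,0,0,0],[0,0,0,0,0,0]]]' 0 60;  python3 -m crank '[[[0,0,0.3,0,0,0],[0,0,0.7,0,0,0],[0,0,1,0,0,0],[0,0,1,0,0,0],[0,0,1,0,0,0],[0,0,1,0,0,0],[0,0,1,0,0,0],[0,0,0,0,0,0],[0,0,0,0,0,0]]]'
python3 - <<'E'
from h import *
for n in ("wrist","scene","top"):
    im,m=cam(n); save(n+"3",im); np.save(n+"3.npy",im)
T=np.load("top3.npy")
cw=np.load("wrist3.npy")[170:450,170:550]
a=cv2.resize(T[160:290,300:440],(430,400),interpolation=cv2.INTER_CUBIC)
b=cv2.resize(cw,(370,273)); b=cv2.copyMakeBorder(b,0,127,0,0,cv2.BORDER_CONSTANT)
save("mix3",np.hstack([a,b]))
E
```

```text
time: 2.95
ee_pos: [0.4982, 0.2368, 0.0817]
tcp_rot: [180.0, 0.1, -156.8]
wrist_force: [0.1, -0.1, -0.6]
opening: 0.0337
grasp_force: 0.0
time: 3.62
ee_pos: [0.4982, 0.2368, 0.081]
tcp_rot: [180.0, 0.1, -156.6]
wrist_force: [0.1, -1.2, 5.4]
opening: 0.005
grasp_force: 60.1
time: 4.37
ee_pos: [0.4982, 0.2368, 0.201]
tcp_rot: [180.0, 0.1, -156.6]
wrist_force: [-0.6, 0.5, -2.2]
opening: 0.0054
grasp_force: 59.0
```

View pics/mix3.png

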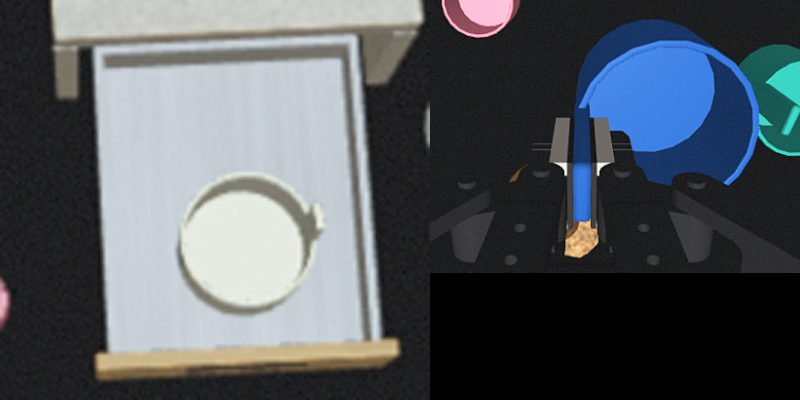

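The strap is gripped cleanly and the cup hangs level. The white cup in the tray has its rim centre at about px (381,238) and its handle at the right. I refine its position numerically.

Run:
```python
from h import *
mt=bot.camera_model("top");ms=bot.camera_model("scene")
T=np.load("top3.npy");g=cv2.cvtColor(T,cv2.COLOR_RGB2HSV).astype(int)
L=onz(mt,300+180/3.07,238,.072);R=onz(mt,300+316/3.07,238,.072);U=onz(mt,380.7,160+172/3.077,.072)
print(L,R,"cy",(L+R)[1]/2,"cx",U[0]-.05)
# floor disc inside cup z=.016, radius 47: crop extents right 305?,bottom 305
S=np.load("scene3.npy")
# white mask by low saturation, warm tint (b<r) in top
k=((T[:,:,0].astype(int)-T[:,:,2])>4)&(T.min(2)>150); k=k.astype(np.uint8)*255; k[:205]=0;k[268:]=0;k[:,:350]=0;k[:,410:]=0
n,l,st,ce=cv2.connectedComponentsWithStats(k);i=1+st[1:,4].argmax();print(st[i],ce[i])
for p in((264.2,228),(299.5,228)):print("scene",onz(ms,*p,.072))
print("scene top",onz(ms,282,214.8,.072))
```

```text
[0.5362169  0.00182243 0.072     ] [ 0.53786096 -0.09834877  0.072     ] cy -0.04826316890522053 cx 0.5382730278191136
[359 217  43  43 382] [380.67539267 237.53403141]
scene [ 0.55300834 -0.09242236  0.072     ]
scene [0.5268818  0.00317744 0.072     ]
scene top [ 0.49323312 -0.05964708  0.072     ]
```

```bash
python3 -m crank '[[[0,-0.5,0.5,0,0,-0.5],[0.03,-1,0.5,0,0,-0.97],[0.03,-1,0,0,0,-0.97],[0.03,-1,0,0,0,-0.97],[0.03,-1,0,0,0,-0.97],[0.03,-1,0,0,0,-0.97],[0.03,-1,0,0,0,-0.97],[0.03,-1,0,0,0,-0.97],[0.03,-1,0,0,0,-0.97],[0.03,-1,0,0,0,-0.97],[0.03,-1,0,0,0,-0.97],[0.03,-1,0,0,0,-0.97],[0.03,-1,0,0,0,-0.97],[0.03,-1,0,0,0,-0.97],[0.03,-0.8,0,0,0,-0.5],[0.02,-0.4,0,0,0,0],[0,0,0,0,0,0],[0,0,0,0,0,0]]]'
python3 - <<'E'
from h import *
for n in ("wrist","scene","top"):
    im,m=cam(n); save(n+"4",im); np.save(n+"4.npy",im)
W=np.load("wrist4.npy");S=np.load("scene4.npy")
save("mix4",np.hstack([cv2.resize(W,(440,330)),cv2.resize(S[150:290,200:340],(330,330),interpolation=cv2.INTER_CUBIC)]))
E
```

```text
time: 6.02
ee_pos: [0.5064, -0.0572, 0.2196]
tcp_rot: [-179.9, -0.0, 109.9]
wrist_force: [0.0, 0.2, -2.3]
opening: 0.0051
grasp_force: 59.0
```

View pics/mix4.png

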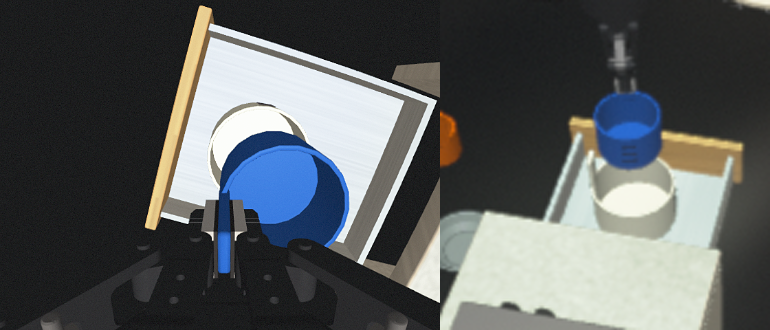

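Wrist: the held blue cup hangs nearly over the white one. Scene: the blue cup is upright above the white one. I check the held cup's centre from its rim.

Run:
```python
from h import *
m=bot.camera_model("wrist");W=np.load("wrist4.npy")
h=cv2.cvtColor(W,cv2.COLOR_RGB2HSV);k=cv2.inRange(h,(100,120,40),(120,255,255))
b=cv2.inRange(h,(100,80,215),(120,255,255))
# right extreme / lower-right and top rim: outermost blue at right side
ys,xs=np.nonzero(k); i=xs.argmax();print("right",xs[i],ys[xs==xs[i]].mean())
# collect right hull arc and fit circle on plane z
z=bot.get_obs()["ee_pos"][2]-.081+.054
pts=[]
for v in range(240,340,8):
    r=xs[ys==v]
    if len(r): pts.append(onz(m,r.max(),v,z)[:2])
pts=np.array(pts);A=np.c_[2*pts,np.ones(len(pts))];s=np.linalg.lstsq(A,(pts**2).sum(1),rcond=None)[0]
print(s[:2],np.sqrt(s[2]+s[:2]@s[:2]))
# fixed radius fit
from scipy.optimize import least_squares
print(least_squares(lambda c:np.hypot(*(pts-c).T)-.037,s[:2]).x)
```

```text
right 507 297.6923076923077
[ 0.5379478 -0.0446249] 0.036468349482017756
[ 0.53746052 -0.04491387]
```

```bash
python3 -m crank '[[[0,-0.15,-0.3,0,0,0],[0,0,-0.7,0,0,0],[0,0,-0.9,0,0,0],[0,0,-0.9,0,0,0],[0,0,-0.9,0,0,0],[0,0,-0.8,0,0,0],[0,0,-0.5,0,0,0],[0,0,-0.3,0,0,0],[0,0,-0.2,0,0,0],[0,0,-0.2,0,0,0],[0,0,-0.2,0,0,0],[0,0,-0.15,0,0,0],[0,0,0,0,0,0],[0,0,0,0,0,0]]]'
```

```text
time: 7.33
ee_pos: [0.5067, -0.0604, 0.0995]
tcp_rot: [180.0, 0.0, 109.8]
wrist_force: [-0.5, 0.1, -0.7]
opening: 0.0052
grasp_force: 58.9
```

```bash
python3 -m crank '[[[0,0,-0.1,0,0,0],[0,0,0,0,0,0]]]';python3 -m crank '[[[0,0,-0.1,0,0,0],[0,0,0,0,0,0]]]'
```

```text
time: 7.5
ee_pos: [0.5067, -0.0604, 0.0973]
tcp_rot: [180.0, 0.0, 109.8]
wrist_force: [0.3, -0.3, -1.8]
opening: 0.0054
grasp_force: 58.9
time: 7.67
ee_pos: [0.5076, -0.0605, 0.0969]
tcp_rot: [179.8, 0.1, 109.8]
wrist_force: [-1.3, -0.3, 7.4]
opening: 0.0053
grasp_force: 60.5
```

```bash
python3 -m crank '[[[0,0,0,0,0,0],[0,0,0,0,0,0],[0,0,0,0,0,0],[0,0,0,0,0,0]]]' 0.25; python3 -m crank '[[[0,0,0.3,0,0,0],[0,0,0.8,0,0,0],[0,0,1,0,0,0],[0,0,1,0,0,0],[0,0,1,0,0,0],[0,0,1,0,0,0],[0,0,1,0,0,0],[0,-1,0.8,0,0,0],[0,-1,0,0,0,0],[0,-1,0,0,0,0],[0,-1,0,0,0,0],[0,-1,0,0,0,0],[0,-1,0,0,0,0],[0,-1,0,0,0,0],[0,-1,0,0,0,0],[0,-1,0,0,0,0],[0,0,0,0,0,0]]]'
python3 - <<'E'
from h import *
for n in ("wrist","scene","top"):
    im,m=cam(n); save(n+"5",im); np.save(n+"5.npy",im)
W=np.load("wrist5.npy");S=np.load("scene5.npy");T=np.load("top5.npy")
def cr(a,c0,c1,r0,r1,w,h):return cv2.resize(a[r0:r1,c0:c1],(w,h),interpolation=cv2.INTER_CUBIC)
t=cr(T,350,410,205,265,270,270);s=cr(S,250,310,195,255,270,270)
save("mix5",np.hstack([cv2.resize(W,(520,390)),cv2.resize(np.vstack([t,s]),(195,390))]))
E
```

```text
time: 8.0
ee_pos: [0.5066, -0.0603, 0.0951]
tcp_rot: [-180.0, -0.0, 109.8]
wrist_force: [-0.4, 0.0, 0.3]
opening: 0.0215
grasp_force: 0.0
time: 9.42
ee_pos: [0.5064, -0.243, 0.2331]
tcp_rot: [-180.0, 0.0, 109.6]
wrist_force: [1.0, 0.6, 0.2]
opening: 0.0216
grasp_force: 0.0
```

View pics/mix5.png

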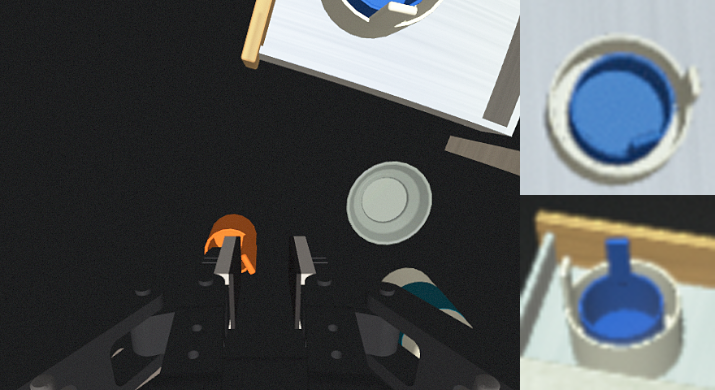

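The views show the blue cup seated upright inside the white one (top crop) with its strap towards the robot (scene crop), and the orange cup half hidden behind a finger at about (285,300) in full-size wrist pixels. I move to a clear view of it and measure numerically.

```bash
python3 -m crank '[[[-0.48,-0.96,0,0,0,0.99],[-0.48,-0.96,0,0,0,0.99],[-0.48,-0.96,0,0,0,0.99],[0,0,0,0,0,0],[0,0,0,0,0,0]]]' 0.4
cat > small.py <<'E'
from h import *
from scipy.optimize import least_squares
im,m=cam("wrist"); np.save("w6.npy",im);save("w6",im)
h=cv2.cvtColor(im,cv2.COLOR_RGB2HSV);k=cv2.inRange(h,(3,120,50),(22,255,255))
n,l,st,ce=cv2.connectedComponentsWithStats(k);i=1+st[1:,4].argmax();print(st[i],ce[i])
k=(l==i).astype(np.uint8)
c=max(cv2.findContours(k,cv2.RETR_EXTERNAL,cv2.CHAIN_APPROX_NONE)[0],key=len)[:,0]
P=np.array([onz(m,*p,.048)[:2] for p in c.astype(float)])
P=P[c[:,1]>ce[i][1]]
s=least_squares(lambda q:np.hypot(*(P-q).T)-.025,P.mean(0),loss="soft_l1",f_scale=.0007)
C=s.x;print("rim centre",C,"median |res|",np.median(abs(s.fun)))
r=np.hypot(*(P-C).T)
H=np.array([onz(m,*p,.093)[:2] for p in c.astype(float)]); 
rr=np.array([np.hypot(*(onz(m,*p,.048)[:2]-C)) for p in c.astype(float)])
sel=(rr>.029)&(c[:,1]>ce[i][1]-40)
for p,q,a in list(zip(c[sel],H[sel],rr[sel]))[::4]: print(p,q.round(4),a.round(4),"rel",((q-C)*1e3).round(1))
b=k*im[:,:,0]; x,y,w,hh=st[i][:4]
for v in range(y,y+hh,4): print("".join(" .:-=+*#%@"[int(t)*9//255] for t in b[v,x:x+w:2]))
E
python3 small.py
```

```text
time: 9.98
ee_pos: [0.4777, -0.2977, 0.2336]
tcp_rot: [180.0, 0.0, 130.1]
wrist_force: [-1.0, 1.0, 0.8]
opening: 0.0344
grasp_force: 0.0
[ 292  218   71   77 4171] [325.95852314 257.5101894 ]
rim centre [ 0.50143145 -0.32532744] median |res| 0.0012629586455578188
[322 218] [ 0.47   -0.2923] 0.0356 rel [-31.4  33.1]
[318 219] [ 0.4685 -0.2944] 0.0352 rel [-32.9  30.9]
[314 220] [ 0.467  -0.2965] 0.0351 rel [-34.5  28.8]
[310 222] [ 0.4659 -0.2991] 0.0346 rel [-35.6  26.2]
[306 224] [ 0.4648 -0.3018] 0.0344 rel [-36.7  23.5]
[302 228] [ 0.4645 -0.3054] 0.0332 rel [-37.   19.9]
[299 232] [ 0.4647 -0.3087] 0.032 rel [-36.8  16.6]
[297 236] [ 0.4654 -0.3116] 0.0308 rel [-36.1  13.7]
[296 240] [ 0.4665 -0.3141] 0.0293 rel [-34.9  11.3]
[354 292] [ 0.5186 -0.3171] 0.0318 rel [17.1  8.2]
[357 294] [ 0.521  -0.3169] 0.0347 rel [19.6  8.4]
[361 293] [ 0.5226 -0.3147] 0.0363 rel [21.2 10.7]
[362 289] [ 0.5212 -0.3121] 0.0347 rel [19.8 13.2]
[361 285] [ 0.5188 -0.3104] 0.0321 rel [17.4 14.9]
[361 281] [ 0.5169 -0.3083] 0.0304 rel [15.5 17.1]
[350 234] [ 0.4904 -0.2888] 0.0292 rel [-11.   36.6]
[
[... 406 characters left out ...]
         =+===========+*            
      :+===+=======+=======         
    :============-==========        
   -=====%@@%%%%%%%%@@@%======      
   ==-@@%%%%%%%%%%%%%%%%%@@===      
  =-@@%%%%%%%%%%%%%%%%%%%%%@@=+     
 :@@%%%%%%%%%%%%%%%%%%%%%%%%@@++    
 #@#@%%%%%%%%%%%%%%%%%%%%%%@==++:   
=@%==@%%%%%%%%%%%%%%%%%%%%%@==+++   
@@===*@%%%%%%%%%%%%%%%%%%%@+==++=   
@@=====@@%%%%%%%%%%%%%%%@@=======+  
@@=======*@@%%%%%%%%%@@#=======+**  
 @@==========+*%##*+==========%%%@= 
 +@+==========+++============@*%%@% 
   @@=============+========-@@-%%@@ 
    @@%========++==+=====-@@* -%%%@ 
      +@@@-====+=======@@@*    @%%@ 
         -@@@@@@@@@@@@#:       @%%@:
                                =-
```

Run:
```python
from h import *
m=bot.camera_model("wrist")
C=onz(m,324.5,259,.048);h=onz(m,356.5,281,.093);a=onz(m,356,270,.093);b=onz(m,357.7,292,.093)
t=a-b
print(C,h,(h-C)*1e3,np.degrees(np.arctan2(*(h-C)[1::-1])),"tangent",np.linalg.norm(t),np.degrees(np.arctan2(t[1],t[0])))
print(np.array(h)-bot.get_obs()["ee_pos"])
```

```text
[ 0.49840579 -0.32292166  0.048     ] [ 0.51497811 -0.30971205  0.093     ] [16.57231802 13.20961074 45.        ] 38.55796023801853 tangent 0.015550934174330787 135.40329741718534
[ 0.03699244 -0.0124902  -0.14051385]
```

```bash
python3 -m crank '[[[0.63,-0.22,-0.7,0,0,0],[0.63,-0.22,-0.7,0,0,0],[0.63,-0.22,-0.7,0,0,0],[0,0,-1,0,0,0],[0,0,-1,0,0,0],[0,0,-1,0,0,0],[0,0,-1,0,0,0],[0,0,-0.9,0,0,0],[0,0,-0.6,0,0,0],[0,0,-0.3,0,0,0],[0,0,0,0,0,0],[0,0,0,0,0,0]]]'
python3 small.py | tail -45 | cut -c1-100 | grep -v rel
python3 -c "
from h import *
print(bot.get_obs()['ee_pos'],bot.get_obs()['tcp_rot'])"
```

```text
time: 11.03
ee_pos: [0.5161, -0.3109, 0.076]
tcp_rot: [180.0, 0.0, 130.2]
wrist_force: [0.7, 0.5, 0.4]
opening: 0.034
grasp_force: 0.0
                                 --+#                           
                        -*##***#**#**#*#**#**-                  
                     *##***********#****#*******+               
                  *********#**#*****##************#+            
                #******##*****#******#****************          
              ****#***#*********#*#******#*************=        
            +*******#*#***#******************************       
           ********%@@@           @@#*********************=     
         =****#@                          @***************#     
        **#@                                 @**************    
      =*@                                       @#**********    
     *@                                            @********#   
   -@                                                %*******   
  @                                                    ******   
                                                       
[... 1279 characters left out ...]
###%@@   @ @%     %@@@@  @@@*+
                                 @       @          #@@@ @  @@%#
                                                    :@@@@   @@%#
                                                     @@@@@  @@@*
                                                     %@@@ @ @@@*
                                                     =@@@   @@@%
                                                      @@@@@ @@@@
                                                      @@@@@  @@@
                                                      %@@ @@@@@@
                                                       @@@@@@@@ 
[ 0.51624308 -0.31114178  0.07649647] [1.79969594e+02 7.82955509e-02 1.30192713e+02]
```

Run:
```python
from h import *
im=np.load("w6.npy");m=bot.camera_model("wrist");p=np.array(bot.get_obs()["ee_pos"])
h=cv2.cvtColor(im,cv2.COLOR_RGB2HSV);k=cv2.inRange(h,(3,100,50),(24,255,255))
ys,xs=np.nonzero(k);b=ys.max()
for v in(b-50,b-30,b-10,b-3):
    print(v,[ (r:=xs[ys==v]).min(),r.max()])
r=xs[ys==b-30].max(); r0=xs[ys==b-10].min()
hc=onz(m,(r+r0)/2,b-28,.093);d=hc-p
y=np.radians(130.2);tx=np.array([np.cos(y),np.sin(y)]);ty=np.array([np.sin(y),-np.cos(y)])
print(hc,d,"tx",d[:2]@tx,"ty",d[:2]@ty, "pads seen at",proj(m,list(p[:2])+[.093]))
```

```text
343 [np.int64(279), np.int64(336)]
363 [np.int64(314), np.int64(336)]
383 [np.int64(317), np.int64(337)]
390 [np.int64(319), np.int64(335)]
[ 0.51552289 -0.31008221  0.093     ] [-0.00072019  0.00105957  0.01650353] tx 0.0012741453466217747 ty 0.00013383002993283468 pads seen at [326.0288519  368.86830532]
```

```bash
python3 -m crank '[[[0,0,0,0,0,0],[0,0,0,0,0,0],[0,0,0,0,0,0],[0,0,0,0,0,0],[0,0,0,0,0,0],[0,0,0,0,0,0]]]' 0 60;  python3 -m crank '[[[0,0,0.3,0,0,0],[0,0,0.7,0,0,0],[0,0,1,0,0,0],[0,0,1,0,0,0],[0,0,1,0,0,0],[0,0,1,0,0,0],[0,0,1,0,0,0],[0,0,1,0,0,0],[0,0,1,0,0,0],[0,0,0,0,0,0]]]'
python3 - <<'E'
from h import *
from scipy.optimize import least_squares
T,m=cam("top");np.save("top7.npy",T)
h=cv2.cvtColor(T,cv2.COLOR_RGB2HSV);k=cv2.inRange(h,(100,110,40),(120,255,255));k[:,:350]=0;k[:,415:]=0;k[:205]=0;k[270:]=0
ys,xs=np.nonzero(k);print(xs.min(),xs.max(),ys.min(),ys.max())
c=max(cv2.findContours(k,cv2.RETR_EXTERNAL,cv2.CHAIN_APPROX_NONE)[0],key=len)[:,0].astype(float)
P=np.array([onz(m,*p,.070)[:2] for p in c])
s=least_squares(lambda q:np.hypot(*(P-q).T)-.037,P.mean(0),loss="soft_l1",f_scale=.001);print("medium",s.x,np.median(abs(s.fun)))
print("free r",np.hypot(*(P-s.x).T).mean())
k=cv2.inRange(h,(3,120,50),(22,255,255));k[:,:440]=0;print("orange px",cv2.connectedComponentsWithStats(k)[2:])
E
```

```text
time: 11.58
ee_pos: [0.516, -0.3116, 0.0764]
tcp_rot: [180.0, 0.1, 130.2]
wrist_force: [-1.4, -0.2, 5.5]
opening: 0.0051
grasp_force: 58.8
time: 12.42
ee_pos: [0.5164, -0.3116, 0.2398]
tcp_rot: [179.9, 0.3, 130.2]
wrist_force: [0.6, -0.8, -0.1]
opening: 0.005
grasp_force: 58.5
365 397 221 254
medium [ 0.53788119 -0.04828892] 0.001394280283019779
free r 0.03654739254842502
orange px (array([[     0,      0,    640,    480, 306714],
       [   513,    151,      6,      4,      6],
       [   513,    157,      1,      1,      1],
       [   506,    231,     27,     31,    479]], dtype=int32), array([[319.18443566, 239.488755  ],
       [515.5       , 152.5       ],
       [513.        , 157.        ],
       [518.70354906, 247.96242171]]))
```

```bash
python3 -m crank '[[[0.13,0.5,0,0,0,0],[0.13,1,0,0,0,0],[0.13,1,0,0,0,0],[0.13,1,0,0,0,0],[0.13,1,0,0,0,0],[0.13,1,0,0,0,0],[0.13,1,0,0,0,0],[0.13,1,0,0,0,0],[0.13,1,0,0,0,0],[0.13,1,0,0,0,0],[0.13,1,0,0,0,0],[0.13,1,0,0,0,0],[0.13,1,0,0,0,0],[0.13,1,0,0,0,0],[0.1,0.36,0,0,0,0],[0,0,0,0,0,0],[0,0,0,0,0,0]]]'
python3 - <<'E'
from h import *
from scipy.optimize import least_squares
im,m=cam("wrist");np.save("w8.npy",im);o=bot.get_obs();z=o["ee_pos"][2]-.0765+.048
h=cv2.cvtColor(im,cv2.COLOR_RGB2HSV);k=cv2.inRange(h,(3,110,50),(22,255,255))
ys,xs=np.nonzero(k);print(xs.min(),xs.max(),ys.min(),ys.max())
pts=np.array([onz(m,xs[ys==v].min(),v,z)[:2] for v in range(300,350,4) if (ys==v).any()])
pR=np.array([onz(m,xs[ys==v].max(),v,z)[:2] for v in range(250,350,6) if (ys==v).any()])
print((pts*1e3).round(0).tolist(),(pR*1e3).round(0).tolist())
E
```

```text
time: 13.88
ee_pos: [0.5537, -0.0337, 0.2344]
tcp_rot: [-179.9, -0.0, 130.3]
wrist_force: [0.1, -0.3, 0.1]
opening: 0.0053
grasp_force: 58.4
115 639 0 391
[[517.0, -63.0], [518.0, -64.0], [519.0, -65.0], [521.0, -66.0], [522.0, -67.0], [523.0, -68.0], [525.0, -69.0], [527.0, -70.0], [529.0, -71.0], [531.0, -71.0], [533.0, -72.0], [536.0, -72.0], [539.0, -72.0]] [[540.0, -16.0], [542.0, -18.0], [544.0, -20.0], [545.0, -21.0], [547.0, -23.0], [549.0, -24.0], [551.0, -26.0], [552.0, -28.0], [554.0, -30.0], [556.0, -32.0], [557.0, -34.0], [559.0, -35.0], [561.0, -37.0], [563.0, -39.0], [564.0, -41.0], [566.0, -43.0], [568.0, -45.0]]
```

```bash
python3 -m crank '[[[0.06,-0.03,-0.4,0,0,0],[0,0,-0.8,0,0,0],[0,0,-0.9,0,0,0],[0,0,-0.9,0,0,0],[0,0,-0.9,0,0,0],[0,0,-0.9,0,0,0],[0,0,-0.7,0,0,0],[0,0,-0.5,0,0,0],[0,0,-0.3,0,0,0],[0,0,-0.2,0,0,0],[0,0,-0.2,0,0,0],[0,0,0,0,0,0],[0,0,0,0,0,0]]]'
```

```text
time: 15.02
ee_pos: [0.5555, -0.0346, 0.1017]
tcp_rot: [180.0, 0.0, 130.2]
wrist_force: [-0.2, 0.4, -0.0]
opening: 0.0054
grasp_force: 58.5
```

```bash
python3 -m crank '[[[0,0,-0.1,0,0,0],[0,0,-0.1,0,0,0],[0,0,0,0,0,0]]]';python3 -m crank '[[[0,0,-0.07,0,0,0],[0,0,0,0,0,0]]]'
```

```text
time: 15.27
ee_pos: [0.5552, -0.0345, 0.0971]
tcp_rot: [-180.0, -0.0, 130.2]
wrist_force: [0.3, -0.4, -0.3]
opening: 0.0051
grasp_force: 58.5
time: 15.43
ee_pos: [0.5555, -0.0345, 0.0964]
tcp_rot: [180.0, 0.0, 130.2]
wrist_force: [0.3, -0.0, 2.6]
opening: 0.0051
grasp_force: 59.0
```

The contact force at z = 0.096 is as expected with the cup on the floor. I release, rise, and measure the tray.

```bash
python3 -m crank '[[[0,0,0,0,0,0],[0,0,0,0,0,0],[0,0,0,0,0,0],[0,0,0,0,0,0]]]' 0.22; python3 -m crank '[[[0,0,0.3,0,0,0],[0,0,0.8,0,0,0],[0,0,1,0,0,0],[0,0,1,0,0,0],[0,0,1,0,0,0],[0,0,1,0,0,0],[0,0,1,0,0,0],[-1,0,0.8,0,0,-0.8],[-1,0,0,0,0,-0.8],[-1,0,0,0,0,-0.8],[-1,0,0,0,0,-0.8],[-1,0,0,0,0,-0.8],[-1,0,0,0,0,-0.8],[-1,0,0,0,0,-0.8],[-1,0,0,0,0,0],[-1,0,0,0,0,0],[0,0,0,0,0,0]]]' 0.22
python3 - <<'E'
from h import *
T,m=cam("top");np.save("top9.npy",T);S,ms=cam("scene");np.save("scene9.npy",S)
h=cv2.cvtColor(T,cv2.COLOR_RGB2HSV)
k=cv2.inRange(h,(8,50,90),(28,200,255));k[:255]=0;k[300:]=0;k[:,:320]=0;k[:,440:]=0
ys,xs=np.nonzero(k);print(xs.min(),xs.max())
for u in(335,345,360,400,415,425):
    r=ys[xs==u]
    if len(r): print(u,r.min(),r.max(),"bottom front z.004",onz(m,u,r.max()+.5,.004),"top back z.07",onz(m,u,r.min()-.5,.07))
g=T.mean(2)
for u in(340,380,415): print(u,[int(x) for x in g[160:192,u]])
for n,lo,hi in(("o",(3,120,50),(22,255,255)),("b",(100,110,40),(120,255,255))):
    kk=cv2.inRange(h,lo,hi);kk[:,:355]=0;kk[:,405:]=0;kk[:205]=0;kk[266:]=0;ys,xs=np.nonzero(kk)
    print(n,len(xs),xs.min(),xs.max(),ys.min(),ys.max())
E
```

```text
time: 15.77
ee_pos: [0.5552, -0.0346, 0.0958]
tcp_rot: [-180.0, -0.0, 130.2]
wrist_force: [-0.7, 0.7, 0.3]
opening: 0.0191
grasp_force: 0.0
time: 17.18
ee_pos: [0.3729, -0.0345, 0.2351]
tcp_rot: [179.9, 0.0, 91.7]
wrist_force: [-1.4, 0.5, -0.1]
opening: 0.0187
grasp_force: 0.0
331 377
335 274 282 bottom front z.004 [0.44198803 0.05295476 0.004     ] top back z.07 [0.45490006 0.0541274  0.07      ]
345 274 281 bottom front z.004 [0.44471768 0.02952605 0.004     ] top back z.07 [0.45526147 0.03175426 0.07      ]
360 274 280 bottom front z.004 [ 0.44763977 -0.00565759  0.004     ] top back z.07 [ 0.45580466 -0.00181051  0.07      ]
340 [204, 202, 204, 204, 203, 203, 202, 201, 200, 200, 199, 182, 138, 114, 157, 199, 182, 136, 113, 108, 114, 157, 202, 211, 211, 211, 209, 211, 209, 210, 211, 211]
380 [202, 204, 207, 207, 204, 204, 203, 204, 203, 193, 142, 111, 140, 198, 197, 147, 114, 109, 110, 140, 196, 207, 207, 208, 206, 206, 207, 205, 206, 204, 206, 206]
415 [204, 205, 205, 206, 206, 205, 204, 200, 156, 112, 109, 158, 203, 209, 208, 207, 208, 209, 208, 208, 209, 207, 204, 203, 204, 202, 200, 200, 200, 198, 197, 197]
o 229 370 390 223 247
b 217 365 397 221 250
```

Run:
```python
from h import *
m=bot.camera_model("top")
a=onz(m,340,171.6,.155);b=onz(m,415,167.9,.155);c=onz(m,380,169.8,.155)
print(a,c,b,"yaw",np.degrees(np.arctan2(-(b-a)[0],(b-a)[1]))-180)
a=onz(m,340,173.8,.13);b=onz(m,380,171.7,.13);print(a,b)
# side wall lines of the tray in top7 (front corners/back corners)
for p in((331,172),(334,275),(418,171),(424,272)):print(p,onz(m,*p,.055))
print(bot.get_obs()["q"])
```

```text
[0.6659001  0.04745451 0.155     ] [ 0.67140653 -0.0390347   0.155     ] [ 0.6769527  -0.11482634  0.155     ] yaw -356.1037254444574
[0.6686226 0.0468958 0.13     ] [ 0.67492435 -0.04133143  0.13      ]
(331, 172) [0.69564751 0.06652104 0.055     ]
(334, 275) [0.45334043 0.05614208 0.055     ]
(418, 171) [ 0.70149931 -0.13728707  0.055     ]
(424, 272) [ 0.46348205 -0.14763891  0.055     ]
[-5.26760563e+00 -1.89656349e+01 -1.32414963e+01  9.56074985e+01
  2.67713167e-04  8.30437603e+01]
```

```bash
python3 -m crank '[[[0,-0.08,0,0,-1,0],[0,-0.08,0,0,-1,0],[0,-0.08,0,0,-1,0],[0,-0.08,0,0,-1,0],[0,-0.08,0,0,-1,0],[0,-0.08,0,0,-1,0],[0,-0.08,0,0,-1,0],[0,-0.08,0,0,-1,0],[0,0,0,0,0,0],[0,0,0,0,0,0]]]' 0
python3 -c "
from h import *
o=bot.get_obs();print(o['q'])
print(bot.camera_model('wrist')['R'][2])"
```

```text
time: 18.12
ee_pos: [0.4838, -0.0845, 0.2615]
tcp_rot: [131.8, -0.1, 92.7]
wrist_force: [-0.1, -0.1, 0.2]
opening: 0.0001
grasp_force: 0.0
[-18.19730569 -48.39040438 -41.34234249  50.76802132  15.43965256
  75.81022192]
[ 0.72995798 -0.23286935 -0.6425988 ]
```

```bash
python3 -m crank '[[[0,0,0,0,1,0],[0,0,0,0,1,0],[-0.4,0.37,0,0,1,0],[-0.9,0.37,0,0,1,0],[-0.9,0.37,0,0,0.2,0],[-0.9,0.37,0,0,0,0],[-0.9,0.37,0,0,0,0],[0,0,0,0,0,0],[0,0,0,0,0,0]]]'
python3 -c "
from h import *
o=bot.get_obs();print(o['q'])"
```

```text
time: 18.87
ee_pos: [0.4037, -0.0463, 0.2637]
tcp_rot: [160.5, -1.3, 92.5]
wrist_force: [-0.1, 0.1, 0.2]
opening: -0.0003
grasp_force: 0.0
[-10.04998236 -32.88871094 -21.47397576  82.55138567   5.36538141
  78.6006529 ]
```

```bash
python3 -m crank '[[[-0.05,0,-0.5,0,0,0],[-0.05,0,-1,0,0,0],[-0.05,0,-1,0,0,0],[-0.05,0,-1,0,0,0],[-0.05,0,-1,0,0,0],[-0.05,0,-1,0,0,0],[-0.05,0,-1,0,0,0],[-0.05,0,-1,0,0,0],[-0.05,0,-1,0,0,0],[0,0,-1,0,0,0],[0,0,-0.8,0,0,0],[0,0,-0.3,0,0,0],[0,0,0,0,0,0],[0,0,0,0,0,0]]]'
python3 -c "
from h import *
o=bot.get_obs();print(o['q'])"
```

```text
time: 20.03
ee_pos: [0.3949, -0.0469, 0.0508]
tcp_rot: [160.5, -1.3, 92.4]
wrist_force: [-0.0, 0.0, 0.4]
opening: -0.0001
grasp_force: 0.0
[-10.43948969 -36.79395908 -47.212188    60.80802415   5.48951969
  78.31637143]
```

```bash
python3 -m crank '[[[0.25,0,0,0,0,0],[0.25,0,0,0,0,0],[0.25,0,0,0,0,0],[0.2,0,0,0,0,0],[0.15,0,0,0,0,0],[0.1,0,0,0,0,0],[0.1,0,0,0,0,0],[0.1,0,0,0,0,0],[0.1,0,0,0,0,0],[0.1,0,0,0,0,0]]]';python3 -m crank '[[[0.1,0.01,0,0,0,0],[0.1,0.01,0,0,0,0],[0.1,0.01,0,0,0,0],[0.1,0.01,0,0,0,0]]]'
```

```text
time: 20.87
ee_pos: [0.4269, -0.0468, 0.0506]
tcp_rot: [160.5, -1.3, 92.4]
wrist_force: [-0.5, 0.1, -0.3]
opening: 0.0004
grasp_force: 0.0
time: 21.2
ee_pos: [0.4348, -0.046, 0.0505]
tcp_rot: [160.5, -1.3, 92.4]
wrist_force: [-2.8, -0.9, 1.6]
opening: 0.0001
grasp_force: 1.2
```

```bash
python3 -m crank '[[[0.12,0.007,0,0,0,0],[0.15,0.008,0,0,0,0],[0.18,0.01,0,0,0,0],[0.22,0.012,0,0,0,0],[0.26,0.014,0,0,0,0],[0.3,0.017,0,0,0,0],[0.3,0.017,0,0,0,0],[0.3,0.017,0,0,0,0],[0.3,0.017,0,0,0,0],[0.3,0.017,0,0,0,0],[0.3,0.017,0,0,0,0],[0.3,0.017,0,0,0,0],[0.3,0.017,0,0,0,0],[0.3,0.017,0,0,0,0],[0.3,0.017,0,0,0,0],[0.26,0.014,0,0,0,0],[0.22,0.012,0,0,0,0],[0.16,0.01,0,0,0,0],[0.1,0.005,0,0,0,0],[0.05,0,0,0,0,0]]]'
python3 -c "
from h import *
o=bot.get_obs();print(o['q'],o['wrist_force'])"
```

```text
time: 22.87
ee_pos: [0.5293, -0.0407, 0.0505]
tcp_rot: [160.5, -1.3, 92.4]
wrist_force: [-2.0, 1.2, -1.1]
opening: 0.0002
grasp_force: 1.1
[ -6.51301327 -14.80805676 -33.10840321  52.6067134    4.21620882
  82.04028609] [-1.98311285  1.17043035 -1.09202151]
```

```bash
python3 -m crank '[[[-0.6,0,0,0,0,0],[-0.6,0,0.1,0,-0.5,0],[0,0,0.1,0,-1,0],[0,0,0.1,0,-1,0],[0,0,0,0,-1,0],[0,0,0,0,-1,0],[0,0,0,0,-0.7,0],[0,0,0,0,0,0],[0,0,0,0,0,0]]]'
python3 -c "
from h import *
o=bot.get_obs();print(o['q'],o['wrist_force'])"
```

```text
time: 23.62
ee_pos: [0.516, -0.0443, 0.075]
tcp_rot: [126.3, 0.2, 92.9]
wrist_force: [-1.4, -0.6, -0.9]
opening: 0.0
grasp_force: 0.0
[-10.2325416  -48.53566647 -65.74305787  19.77594371  10.41636802
  82.02642123] [-1.41664028 -0.6157507  -0.89617649]
```

```bash
python3 -m crank '[[[-0.3,0,0,0,0.8,0],[-0.1,0,0,0,0.8,0],[0,0,-0.4,0,0.3,0],[0,0,-0.6,0,0,0],[0,0,-0.2,0,0,0],[0,0,0,0,0,0]]]'
python3 -c "
from h import *
o=bot.get_obs();print(o['q'],o['wrist_force'])"
```

```text
time: 24.12
ee_pos: [0.5069, -0.0436, 0.0487]
tcp_rot: [139.5, -0.5, 92.9]
wrist_force: [0.1, -0.0, -0.3]
opening: 0.0
grasp_force: 0.0
[ -9.19924026 -37.69933463 -56.21132138  31.69711053   8.21038617
  81.09307558] [ 0.05680565 -0.00043169 -0.27376931]
```

```bash
python3 -m crank '[[[0.2,0.01,0,0,0,0],[0.2,0.01,0,0,0,0],[0.1,0.006,0,0,0,0],[0.1,0.006,0,0,0,0],[0.1,0.006,0,0,0,0],[0.1,0.006,0,0,0,0],[0.12,0.007,0,0,0,0],[0.15,0.008,0,0,0,0],[0.18,0.01,0,0,0,0],[0.22,0.012,0,0,0,0],[0.26,0.014,0,0,0,0],[0.3,0.017,0,0,0,0],[0.3,0.017,0,0,0,0],[0.3,0.017,0,0,0,0],[0.3,0.017,0,0,0,0],[0.3,0.017,0,0,0,0],[0.25,0.014,0,0,0,0],[0.2,0.011,0,0,0,0],[0.15,0.008,0,0,0,0],[0.1,0.006,0,0,0,0]]]'
python3 -m crank '[[[0.15,0.008,0,0,0,0],[0.2,0.011,0,0,0,0],[0.2,0.011,0,0,0,0],[0.2,0.011,0,0,0,0],[0.2,0.011,0,0,0,0],[0.2,0.011,0,0,0,0],[0.2,0.011,0,0,0,0],[0.2,0.011,0,0,0,0],[0.2,0.011,0,0,0,0],[0.15,0.008,0,0,0,0],[0.1,0.006,0,0,0,0]]]'
python3 - <<'E'
from h import *
T,m=cam("top");np.save("top10.npy",T);save("top10",T)
h=cv2.cvtColor(T,cv2.COLOR_RGB2HSV)
k=cv2.inRange(h,(8,50,90),(28,200,255));k[:165]=0;k[300:]=0;k[:,:320]=0;k[:,440:]=0
ys,xs=np.nonzero(k)
for u in range(325,440,12):
    r=ys[xs==u]
    if len(r): print(u,r.min(),r.max(),onz(m,u,r.max()+.5,.004)[:2])
E
```

```text
time: 25.78
ee_pos: [0.5873, -0.0395, 0.0511]
tcp_rot: [139.3, -0.5, 92.9]
wrist_force: [-2.0, 1.8, 0.2]
opening: 0.0
grasp_force: 1.0
time: 26.7
ee_pos: [0.6274, -0.0374, 0.0512]
tcp_rot: [139.3, -0.5, 92.9]
wrist_force: [-1.9, 1.5, 0.2]
opening: -0.0001
grasp_force: 1.0
337 190 200 [0.64023445 0.05081093]
349 189 199 [0.6432014 0.0219091]
361 189 299 [ 0.40321319 -0.0082219 ]
373 188 243 [ 0.53636523 -0.03608817]
385 188 272 [ 0.46748579 -0.06440444]
397 187 272 [ 0.46794565 -0.09265341]
409 186 280 [ 0.4495068  -0.12069648]
421 185 191 [ 0.66603243 -0.15204142]
```

```bash
python3 -m crank '[[[0.12,0.006,0,0,0,0],[0.12,0.006,0,0,0,0],[0.12,0.006,0,0,0,0],[0.1,0.006,0,0,0,0],[0.1,0.006,0,0,0,0],[0.1,0.006,0,0,0,0],[0.1,0.006,0,0,0,0],[0.08,0.004,0,0,0,0]]]'
python3 -m crank '[[[0.05,0.003,0,0,0,0],[0.05,0.003,0,0,0,0],[0.05,0.003,0,0,0,0],[0.05,0.003,0,0,0,0]]]'
python3 -m crank '[[[0.04,0.002,0,0,0,0],[0.04,0.002,0,0,0,0]]]'
```

```text
time: 27.42
ee_pos: [0.6441, -0.0364, 0.0513]
tcp_rot: [139.2, -0.5, 92.9]
wrist_force: [-2.5, 0.7, 0.7]
opening: -0.0002
grasp_force: 1.0
time: 27.75
ee_pos: [0.6479, -0.0362, 0.0513]
tcp_rot: [139.2, -0.5, 92.9]
wrist_force: [-2.6, -0.1, -0.8]
opening: 0.0003
grasp_force: 1.0
time: 27.92
ee_pos: [0.6495, -0.0361, 0.0513]
tcp_rot: [139.2, -0.5, 92.9]
wrist_force: [-1.4, 1.1, 0.2]
opening: 0.0003
grasp_force: 1.0
```

```bash
for i in 1 2; do python3 -m crank '[[[0.04,0.002,0,0,0,0],[0.04,0.002,0,0,0,0]]]' | grep -E "ee_pos|wrist"; done; python3 -m crank '[[[0.04,0.002,0,0,0,0]]]' | grep -E "ee_pos|wrist"; python3 -m crank '[[[0.04,0.002,0,0,0,0]]]' | grep -E "ee_pos|wrist"
```

```text
ee_pos: [0.6511, -0.036, 0.0513]
wrist_force: [-2.0, 0.8, 1.4]
ee_pos: [0.6527, -0.0359, 0.0513]
wrist_force: [-2.1, 0.3, 0.8]
ee_pos: [0.6535, -0.0359, 0.0513]
wrist_force: [-1.9, 0.9, 0.3]
ee_pos: [0.6541, -0.0358, 0.0512]
wrist_force: [-14.7, 0.3, 7.5]
```

Force jumped at x = 0.654, which matches the stop. I back away and check.

```bash
python3 -m crank '[[[0,0,0,0,0,0]]]' | grep wrist_f; python3 -m crank '[[[-0.2,0,0,0,0,0],[-0.6,0,0,0,0,0],[-1,0,0,0,0,0],[-1,0,0,0,0.6,0],[-1,0,0,0,0.8,0],[-1,0,0,0,0.8,0],[-1,0,0.5,0,0.8,0],[-1,0,0.5,0,0.8,0],[-1,0,0.5,0,0,0],[-1,0.5,0.5,0,0,0],[-0.5,1,0.5,0,0,0],[0,1,0.5,0,0,0],[0,1,0.5,0,0,0],[0,1,0,0,0,0],[0,1,0,0,0,0],[0,1,0,0,0,0],[0,1,0,0,0,0],[0,0,0,0,0,0]]]'
python3 - <<'E'
from h import *
T,m=cam("top");S,ms=cam("scene");np.save("top11.npy",T)
h=cv2.cvtColor(T,cv2.COLOR_RGB2HSV)
k=cv2.inRange(h,(8,50,90),(28,200,255));k[:160]=0;k[230:]=0;k[:,:320]=0;k[:,440:]=0
ys,xs=np.nonzero(k)
for u in range(325,440,20):
    r=ys[xs==u]
    if len(r): print(u,r.min(),r.max(),onz(m,u,r.max()+.5,.004)[:2])
a=cv2.resize(T[150:340,200:540],(560,313),interpolation=cv2.INTER_CUBIC)
b=cv2.resize(S[140:330,140:480],(560,280),interpolation=cv2.INTER_CUBIC)
save("fin",np.vstack([a,b]))
E
```

```text
wrist_force: [-9.9, 1.3, 5.3]
time: 30.0
ee_pos: [0.4685, 0.1165, 0.1216]
tcp_rot: [165.3, -1.8, 92.5]
wrist_force: [0.3, -0.6, -0.8]
opening: 0.0003
grasp_force: 0.0
345 178 189 [0.66797766 0.03181036]
365 177 188 [ 0.67129012 -0.01657217]
385 176 187 [ 0.67460254 -0.06499589]
405 176 186 [ 0.67791467 -0.11345716]
```

View pics/fin.png

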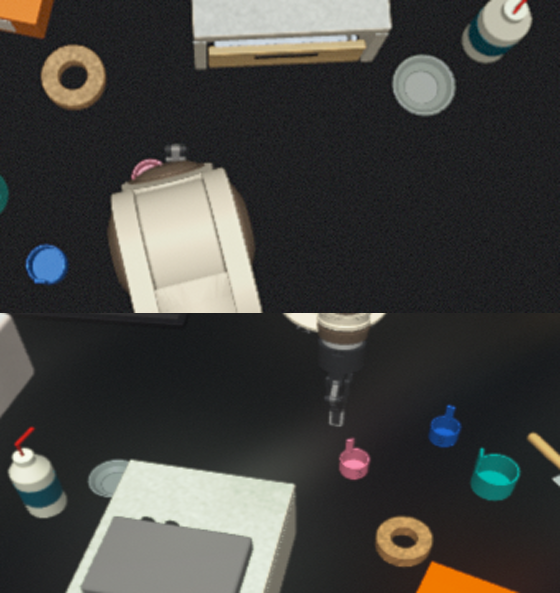

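The tray's front panel is flush with the riser edge (face x ≈ 0.672 against edge ≈ 0.672). The bystanders are where they were; pink is still at (355,241) in the scene view. I lift clear and hand in.

```bash
python3 -m crank '[[[0,-0.3,0.7,0,0,0],[0,-0.3,1,0,0,0],[0,-0.3,1,0,0,0],[0,0,1,0,0,0],[0,0,0.5,0,0,0],[0,0,0,0,0,0],[0,0,0,0,0,0]]]' && python3 -c "
from workcell import bot
print(bot.job_done())"
```

```text
time: 30.68
ee_pos: [0.4684, 0.0957, 0.205]
tcp_rot: [165.3, -1.7, 92.3]
wrist_force: [0.3, -0.4, -1.2]
opening: -0.0002
grasp_force: 0.0
the job is handed in; nothing more can be done
None
```

The job is handed in after 30.7 s: blue is nested in white, orange in blue, and the tray is pushed home, its panel flush with the riser edge to within the 2 mm camera calibration. The bystanders in view look undisturbed; I couldn't see the set itself once the tray was under the riser.

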